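# Hang the ear defenders and set the display arm one hole over

### The arm

A 6-joint arm with a two-finger parallel gripper is mounted at the origin on the work surface. World frame = base frame: x ahead of the robot, y to its left, z up, the work surface at z = 0. Lengths are in m, angles in rad, forces in N, time in s.
With the tool pointing down it reaches from about 0.275 to 0.975 m from the base axis. Payload 8.4 kg.
Tool frame: the origin (TCP) lies midway between the tips of the shut fingers; the grasp point (between the pads) lies manip.pinch_z behind it (manip.pinch_z is the distance from the TCP to the grasp point, in m); z points along the fingers, y is the line along which they close (so a half turn about z gives the same grasp; the last joint's range is limited). The gripper opens to 92 mm and grips with 3 to 60 N. Pads are 20 mm wide; open, the fingers measure 128 mm over their backs; the gripper's body (75 mm by 189 mm) begins 69 mm behind the grasp point.
Start: joints at [-1.288, 0.353, 1.633, -0, 1.155, -0.002], TCP at [0.176, -0.6, 0.215] pointing down, gripper open.
Joint ranges: [-2.63, 2.63], [-0.92, 2.1], [0.06, 2.66], [-1.3, 4.44], [0, 2.69], [-3.02, 3.02]. Speed limits (rad/s): [2.22, 2.22, 2.79, 3.14, 3.14, 3.14].

### API

Orientations are given as a unit quaternion [w, x, y, z].
In Python, from station import manip, optics gives the robot as it stands. The module is installed in compiled form; this text tells all that it offers.
- The arm moves only by the tool step_arm, never from a script. Its argument "rows" is one flat list of numbers, 7 for each row, row after row: the turn, a rotation vector about the tool's x, y, z each as a share of 1.5 rad, from -1 to 1, then the shift along the tool's x, y, z each as a share of 500 mm, from -1 to 1, then the opening, from -1 (shut) to 1 (fully open), so that 0 is half open. A call has 1 to 12 rows; each row is the pose to reach, as a shift and turn from the pose commanded when the call began, along the tool's axes at that moment; what a row does not reach only later rows make up. A row lasts 1/10 s, in which the tool goes at most 50 mm and 8.59 degrees, less where a joint would pass 70% of its speed; a pose out of reach is approached as far as the arm can. A call with a number of a shift or a turn outside -1 to 1 is refused whole. A call with a gripper value outside its range is refused whole. The fingers move at their own pace and stop on an object; "force" is the grip in N (left out, the last holds). Time passes only in rows, so rows that repeat a pose let the fingers close. It gives the time, the measured TCP pose, the force, the opening and the grip force at its end, in the units of the state.
- manip.read_state(): the state, without advancing time (a new reading comes with each control period).
- optics.get_image(name): name is "scene" or "side" or "wrist"; returns a dict with "frame" (400x640x3 uint8, red, green, blue), "fov_y" (degrees; the focal length in pixels is half the picture's height over the tangent of half this angle, whatever the lens; pixels are square), "cx", "cy" (the principal point, pixels), "k1" (the pictures are not rectified: a ray, as slopes to the right and down, at radius r is drawn at 1 + k1 r^2 times it, then the intrinsics apply), "rvec" (rotation vector, rad) and "tvec" (3), from world to camera coordinates, as OpenCV has them. Camera axes: x right, y down, z forward; pixel columns grow to the right and rows downward; lengths in m; the calibration is good to about 2 mm. A picture is of the moment at which its call begins. There is no depth.
- manip.job_done(): hands the job in; it is judged then, once.
Trained networks look in a picture, given as the dict that the camera call returned (one of the last four; its "shot" number tells which), for a name from the list of things; names that differ only in an ending like _2 or _b are one class to them, and where a whole thing is asked for, a point or a joint stands for the part that bears it (a point fixed in the world has none). Each returns a list of dicts, best first, with "score" (0 to 1); they miss things now and then, are a little off and sometimes report something else, mostly with a low value. They report only what shows in the picture. A call takes as long as a camera call. They do not tell look-alikes from the thing itself.
- optics.spot_in(target, picture): "xy" ([column, row] as shares, 0 to 1, of the picture: columns of its width, rows of its height, amid what is visible of it).
- optics.trace(target, picture): "pixels" (400x640 bool, what is visible of it) and "xy" ([column, row] as shares, 0 to 1, of the picture: columns of its width, rows of its height, amid what is visible of it).
- optics.place_of(target, picture): "xy" ([column, row] as shares, 0 to 1, of the picture: columns of its width, rows of its height: a listed point, or the origin of a listed thing).
The state is a dict: "clock": time; "q": joint angles; "joint_velocities": joint speeds; "joint_torque": joint torques, N m; "tool_pos": TCP position; "eef_rot": TCP orientation; "ft_force": force on the tool from outside, world axes, zero at the start; "ft_torque": the same for the moment, N m; "finger_gap": finger opening in m; "grasp_force": force on a finger pad.
Only numpy, scipy, OpenCV 4.12 (cv2) and the standard library are available. Lean on these libraries where they do the work, as an engineer would, in place of code of your own. Each camera call takes 0.05 s, during which the arm holds its last target. There are 200 camera calls.

### The job

Hang the ear defenders by their headband over the arm of the display stand and let go of them; then pull the plunger up, slide the sleeve to the very next hole on the robot's left (not past it) and push the pin fully home there. The plunger's spring is tired and lets the pin ride back part way out, so the job finishes with the gripper still on the knob, holding the pin fully home, while the ear defenders hang free on the arm. Leave the flower pot, the bottle and the trowel where they are.

Things in the scene. Friction and masses are not known exactly. Their poses are not given: they have to be found in the camera images.
- ear_defenders: Loose ear defenders, about 0.25 kg, standing upright on the flat undersides of two grey cups, headband arched on top. Origin: centre of the underside, midway between the cups; z up; y from cup to cup, x along the headband's width. 60 (x) by 154 (y) by 147 mm (z); 80 mm clear between the cups, open below the crown. A black pad covers the crown.
- crown_top (a point): Middle of the top of the black crown pad, 147 mm above the origin of the ear defenders. The pad is 22 mm wide in x, 20 mm thick and about 60 mm long in y: grip it across x, fingertips at least 5 mm above its underside so that they do not meet the arm it is hung on.
- crown_under (a point): Point on the middle of the underside of the headband's crown, 127 mm above the origin of the ear defenders; this is what lies on the arm when they hang.
- stand: Fixed display stand: a level 30 mm square aluminium tube, 340 mm long, on two posts over a 110 by 350 mm base plate. Origin: centre of the base's underside. y runs along the tube (to the robot's left, within 0.25 rad), x away from the robot. The tube's top is 167 mm above the table and has five 11 mm square holes at y = -100, -50, 0, 50, 100 mm; the pin starts in the one at -50.
- next_hole (a point): Mouth of the hole that the pin must end in, on top of the tube, 50 mm to the left (stand +y) of the hole in which it starts.
- sleeve (a joint): Slide of the dark sleeve (42 by 60 by 42 mm) along the tube, in m: 0 with the pin in its first hole, growing along stand +y (robot's left); 0.050 with the pin in the next hole; about 1 mm of play when pinned. Free travel -0.05 to 0.15 when the pin is out. Friction about 1 N.
- hanger_arm: Level round steel arm on the sleeve's front, 14 mm thick, pointing towards the robot (its own -x), moving with the sleeve. Origin: on the arm's axis over the tube's centre line, 157 mm above the table. The bare arm runs from 26 to 165 mm before the origin and ends in a 20 mm ball centred at 175 mm. Axes parallel to the stand's.
- hang_point (a point): Point on the top of the arm, 100 mm from its origin towards the robot, 164 mm above the table: a good place to hang the headband, with the headband's width along the arm and a cup on either side.
- knob: Black round knob on top of the plunger, 28 mm diameter and 28 mm high, over the sleeve's middle. Origin: centre of its underside, 190 mm above the table with the pin home; the steel boss below it tops out at 186 mm and the sleeve's flat top at 173 mm. It slides straight up and down in the sleeve and does not turn.
- knob_middle (a point): Centre of the knob, 14 mm above its underside: 204 mm above the table with the pin home.
- plunger (a joint): Height of the plunger in m: 0 with the pin fully home (14 mm deep in a hole), at most 0.026. Left alone in a hole it rides at about 0.005; from 0.014 up the pin is clear and the sleeve can slide; let down between holes it rests on the tube at 0.014. About 2.5 N pushes it home from rest, about 6 N holds it at 0.018.
- flower_pot: Terracotta pot, 110 mm across and 100 mm high, a bystander. Origin: centre of its underside.
- feed_bottle: White bottle, 64 mm across and 170 mm high, a bystander. Origin: centre of its underside.
- trowel: Garden trowel lying on the table, 270 mm long and up to 26 mm high, a bystander. Origin: under the joint of handle and blade; x points to the blade.
There are look-alikes about, which are no part of the job. There is more than one size of the ear_defenders; the one meant has the size given above.

How it is judged:
By the outcome, as a careful person would: the job done as asked, in the order asked, and still so for the second after the job is handed in, while the arm keeps its last pose, push and grip.
It also fails if it takes over 58 s, if anything falls off the work surface, if the arm or the gripper's body presses on something with over 40 N, if the wrist force passes 120 N, or if a joint passes its speed limit or range.

## Working session

There is one attempt and no reset: what is moved stays moved. The work goes in short steps, Python scripts to look and compute and a tool call to move; the robot and the scene stay as the last step left them, time stands still between calls to the robot, and variables do not carry over. Pictures are saved under pics/ and viewed, at most 12 in all, crops included, and the job is handed in when it is done.

Besides the shell and the picture viewer there is one more tool, called after "Request:" as name(argument=value, ...) on one line, values as JSON. step_arm: Moves the arm, as the interface text tells. Its arguments: {"type":"object","properties":{"rows":{"type":"array","items":{"type":"number","minimum":-1,"maximum":1}},"force":{"type":"number"}},"required":["rows"]}

```bash
mkdir -p pics
cat > h.py <<'E'
import numpy as np, cv2
from scipy.spatial.transform import Rotation as R
from station import manip, optics
def cam(p):
    f=p["frame"].shape[0]/2/np.tan(np.radians(p["fov_y"])/2)
    Rm=cv2.Rodrigues(np.array(p["rvec"],float))[0]; return f,Rm,np.array(p["tvec"],float).ravel()
def ray(p,xy):
    """origin, direction in world for a pixel share xy"""
    f,Rm,t=cam(p); K=np.array([[f,0,p["cx"]],[0,f,p["cy"]],[0,0,1.]])
    u=cv2.undistortPoints(np.array([[[xy[0]*640,xy[1]*400]]],float),K,np.array([p["k1"],0,0,0.]))[0,0]
    d=Rm.T@np.array([u[0],u[1],1.]); return -Rm.T@t,d/np.linalg.norm(d)
def at_z(p,xy,z):
    o,d=ray(p,xy); return o+d*(z-o[2])/d[2]
def tri(rs):
    A=sum(np.eye(3)-np.outer(d,d) for o,d in rs); b=sum((np.eye(3)-np.outer(d,d))@o for o,d in rs)
    x=np.linalg.solve(A,b); return x,[float(np.linalg.norm((np.eye(3)-np.outer(d,d))@(x-o))) for o,d in rs]
def proj(p,X):
    f,Rm,t=cam(p); K=np.array([[f,0,p["cx"]],[0,f,p["cy"]],[0,0,1.]])
    return cv2.projectPoints(np.array(X,float).reshape(-1,1,3),np.array(p["rvec"],float),np.array(p["tvec"],float),K,np.array([p["k1"],0,0,0.]))[0][:,0]
def save(p,n): cv2.imwrite(f"pics/{n}.png",cv2.cvtColor(p["frame"],cv2.COLOR_RGB2BGR))
E
python3 - <<'E'
from h import *
np.set_printoptions(precision=4,suppress=True)
P={n:optics.get_image(n) for n in("scene","side","wrist")}
cv2.imwrite("pics/a.png",cv2.cvtColor(P["scene"]["frame"],cv2.COLOR_RGB2BGR))
cv2.imwrite("pics/b.png",cv2.cvtColor(P["side"]["frame"],cv2.COLOR_RGB2BGR))
for n in P:
  print(n,P[n]["fov_y"],P[n]["k1"],ray(P[n],[.5,.5]))
  for t in("crown_top","ear_defenders","knob_middle","next_hole","hang_point","hanger_arm","stand","flower_pot","feed_bottle","trowel"):
    for d in optics.place_of(t,P[n])[:4]: print(n,t,round(d["score"],2),np.round(np.array(d["xy"])*[640,400],1))
s=manip.read_state(); print(s,manip.pinch_z)
E
```

```text
scene 50.347475935446646 -0.09341637157032598 (array([ 1.0224, -0.2971,  1.1304]), array([-0.4739,  0.2765, -0.8361]))
scene crown_top 0.98 [196.  181.9]
scene crown_top 0.94 [361.8 136.5]
scene crown_top 0.87 [392.7 153.6]
scene crown_top 0.55 [280.2 261. ]
scene ear_defenders 0.82 [360.6 163.7]
scene ear_defenders 0.75 [383.4 184.4]
scene ear_defenders 0.68 [211.4 216.9]
scene knob_middle 0.7 [401.2 257.8]
scene knob_middle 0.44 [274.7 258.4]
scene next_hole 0.67 [296.  258.9]
scene hang_point 0.58 [259.9 237.5]
scene hanger_arm 0.61 [279.4 268.4]
scene stand 0.57 [297.6 277.1]
scene flower_pot 0.74 [438.5 236.2]
scene feed_bottle 0.73 [401.  261.5]
scene trowel 0.74 [289.4 228.7]
side 53.86418382520889 -0.0790841796069042 (array([0.3332, 0.7651, 0.6379]), array([ 0.1856, -0.8222, -0.5381]))
side crown_top 0.86 [394.5 301.9]
side crown_top 0.75 [320.4 289.3]
side crown_top 0.75 [425.2 141.7]
side ear_defenders 0.92 [417.5 200.2]
side ear_defenders 0.81 [388.9 345.8]
side ear_defenders 0.75 [321.4 339.3]
side knob_middle 0.25 [356.9 234.7]
side next_hole 0.58 [295.8 162.5]
side hang
[... 258 characters left out ...]
5]
side trowel 0.82 [354.  236.1]
wrist 62.361740527108175 -0.050598177614530865 (array([ 0.2441, -0.5801,  0.3829]), array([-0.236 , -0.0698, -0.9692]))
wrist ear_defenders 0.8 [34.6  5.6]
{'clock': 1.65, 'q': array([-1.2884,  0.353 ,  1.6334,  0.    ,  1.1552, -0.0024]), 'joint_velocities': array([ 0.0007, -0.0003, -0.0014,  0.    , -0.0022,  0.    ]), 'joint_torque': array([  0.0003, -59.3754, -33.4571,   0.0699,   0.0158,  -0.    ]), 'tool_pos': array([ 0.1756, -0.5998,  0.2146]), 'eef_rot': array([0.    , 0.9899, 0.1419, 0.    ]), 'ft_force': array([-1.2367,  0.7938,  0.1412]), 'ft_torque': array([ 0.015 ,  0.0826, -0.0543]), 'grasp_force': 0.0, 'finger_gap': 0.09192279195327255} 0.0187
```

View pictures.

View pics/a.png

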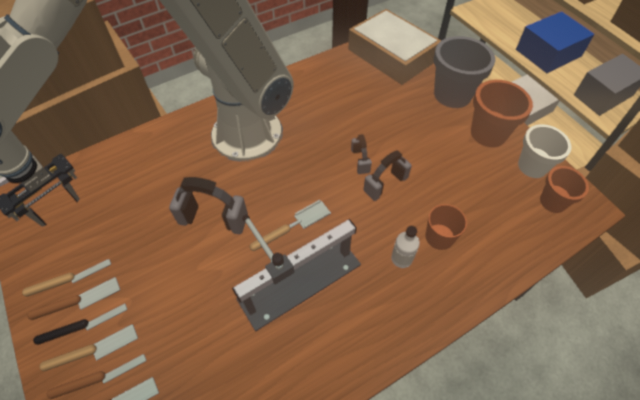

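View pics/b.png

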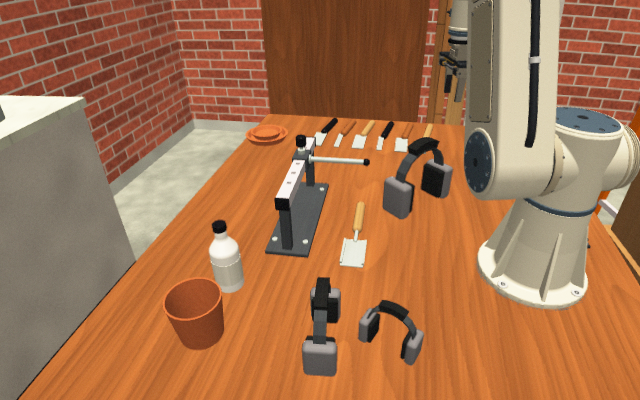

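Run:
```python
from h import *
import pickle
np.set_printoptions(precision=4,suppress=True)
S=optics.get_image("scene");D=optics.get_image("side")
pickle.dump((S,D),open("p0.pkl","wb"))
def T(n,a,b): print(n,*tri([ray(S,np.array(a)/[640,400]),ray(D,np.array(b)/[640,400])]))
T("A",[196,181.9],[425.2,141.7]);T("B-394",[361.8,136.5],[394.5,301.9]);T("C-320",[392.7,153.6],[320.4,289.3])
T("hang",[259.9,237.5],[338.6,156.8]);T("hole",[296,258.9],[295.8,162.5]);T("knob",[278,258],[301,142])
T("ball",[247,220],[366.5,162]);T("orig",[279.4,268.4],[300.2,156.3]);T("stand",[297.6,277.1],[299.8,214.9])
T("pot",[438.5,236.2],[202.6,332.9]);T("bottle",[401,261.5],[232.2,283.5]);T("trowel",[289.4,228.7],[354,236.1])
a=cv2.resize(S["frame"][120:340,130:430],None,fx=2,fy=2,interpolation=2)
b=cv2.resize(D["frame"][110:380,250:470],None,fx=2,fy=2,interpolation=2)
a=cv2.copyMakeBorder(a,0,100,0,0,0)
cv2.imwrite("pics/c.png",cv2.cvtColor(cv2.resize(np.hstack([a[:540],b]),None,fx=.76,fy=.76),cv2.COLOR_RGB2BGR))
```

```text
A [ 0.2666 -0.2467  0.1961] [0.00015754123341929393, 0.0001575412334192404]
B-394 [0.3145 0.2728 0.1205] [0.0011576428536705032, 0.0011576428536703642]
C-320 [0.4402 0.2965 0.1514] [0.001810030846520861, 0.0018100308465209948]
hang [ 0.4927 -0.1705  0.1673] [0.002166778035953512, 0.002166778035953556]
hole [ 0.5958 -0.1201  0.1678] [0.0001910104918554196, 0.000191010491855424]
knob [ 0.5901 -0.1629  0.2079] [0.0006228090512426162, 0.0006228090512426206]
ball [ 0.4192 -0.1749  0.1551] [0.0034952995867236856, 0.0034952995867237086]
orig [ 0.5957 -0.1669  0.1633] [0.0003476819581009487, 0.000347681958100944]
stand [ 0.5844 -0.1125  0.0106] [0.006425764977308684, 0.006425764977308531]
pot [ 0.6815  0.3169 -0.0004] [0.0012415201850249913, 0.001241520185024832]
bottle [ 0.6836  0.1693 -0.0068] [0.0031116214711744638, 0.0031116214711743467]
trowel [ 0.4261 -0.0559 -0.0002] [0.003143631654597922, 0.003143631654597861]
```

View pics/c.png

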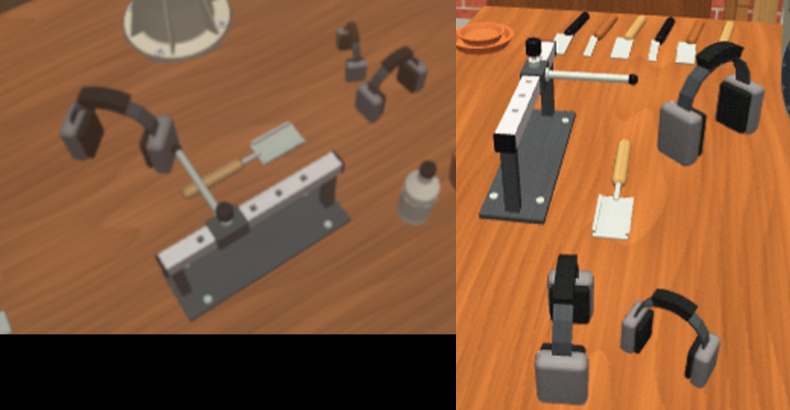

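The look-alikes for the ear defenders, by scene-camera pixel:
- A at (196,182): crown about 196 mm high, too big.
- B at (362,137): crown about 120 mm high, too small.
- C at (393,154), which is (320,289) in the side view: crown about 150 mm high, matching the 147 mm given.

The crop shows C is black-padded and upright, next to the small one, so I choose C. The knob is at (278,258) in the scene view and (301,142) in the side view. Next I'll refine the yaws.

Run:
```python
from h import *
import pickle
from scipy.optimize import differential_evolution, minimize
np.set_printoptions(precision=4,suppress=True)
S=optics.get_image("scene");D=optics.get_image("side")
M=[]
for p,c in((S,(388,172)),(D,(320,330))):
    best=min(optics.trace("ear_defenders",p),key=lambda d:np.hypot(*(np.array(d["xy"])*[640,400]-c)))
    print(best["score"],np.array(best["xy"])*[640,400],best["pixels"].sum())
    m=best["pixels"].astype(np.uint8); pts=cv2.findNonZero(m); h=cv2.convexHull(pts)
    M.append((p,cv2.fillConvexPoly(np.zeros((400,640),np.uint8),h,1),cv2.boundingRect(pts)))
print([m[2] for m in M])
def model(v):
    x,y,w,hc=v; c,s=np.cos(w),np.sin(w)
    L=[(a,b,z) for a in(-.03,.03) for b in(-.077,.077) for z in(0,hc)]+[(a,b,z) for a in(-.011,.011) for b in(-.03,.03) for z in(.140,)]+[(a,b,.147) for a in(-.011,.011) for b in(-.015,.015)]
    L=np.array(L); return np.c_[x+c*L[:,0]-s*L[:,1],y+s*L[:,0]+c*L[:,1],L[:,2]]
def cost(v):
    e=0
    for p,m,_ in M:
        h=cv2.convexHull(np.round(proj(p,model(v))*16).astype(np.int32))
        k=cv2.fillConvexPoly(np.zeros((400,640),np.uint8),h,1,shift=4)
        e+=1-(k&m).sum()/(k|m).sum()
    return e
r=differential_evolution(cost,[(.41,.47),(.26,.33),(-1.6,1.6),(.055,.085)],seed=1,maxiter=60,popsize=12)
print("C",r.x,r.fun)
# holes
H={}
for n,p,L in(("S",S,[(261.6,277.9),(295.8,257.5),(313.6,247),(329.3,237.1)]),):
    g=cv2.cvtColor(p["frame"],cv2.COLOR_RGB2GRAY).astype(float)
    for u,v in L:
        u0,v0=int(round(u)),int(round(v)); w=g[v0-3:v0+4,u0-3:u0+4]; w=np.clip(w.max()*.75-w,0,None)
        yy,xx=np.mgrid[v0-3:v0+4,u0-3:u0+4]; uu=(w*xx).sum()/w.sum(); vv=(w*yy).sum()/w.sum()
        print("hole",(uu,vv),at_z(p,np.array([uu,vv])/[640,400],.166))
x=cv2.resize(D["frame"][125:215,265:375],None,fx=5,fy=5,interpolation=2)
cv2.imwrite("pics/d.png",cv2.cvtColor(x,cv2.COLOR_RGB2BGR))
```

```text
0.82 [382.592 170.08 ] 1052
0.75 [319.808 331.32 ] 2791
[(363, 151, 48, 50), (301, 277, 40, 101)]
C [0.4418 0.2889 0.1257 0.065 ] 0.12521791916835023
hole (np.float64(261.42417582417585), np.float64(277.1054945054945)) [ 0.5943 -0.216   0.166 ]
hole (np.float64(296.16558675305976), np.float64(256.56227501799856)) [ 0.5898 -0.1162  0.166 ]
hole (np.float64(312.93579454253614), np.float64(246.56741573033707)) [ 0.5875 -0.0662  0.166 ]
hole (np.float64(329.25730442978323), np.float64(236.79547596606974)) [ 0.585  -0.0161  0.166 ]
```

View pics/d.png

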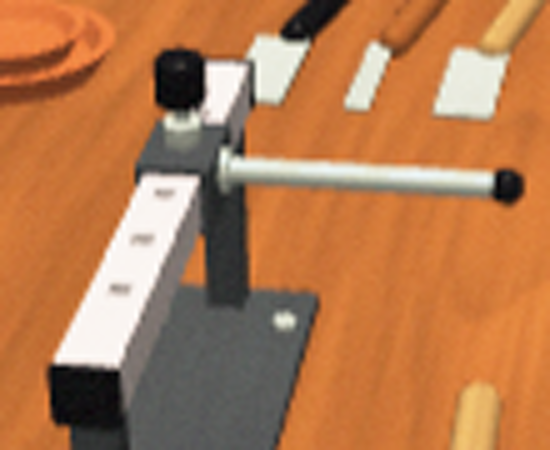

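```bash
cat >> h.py <<'E'
def go(*targets):
    """print row numbers for tool-down targets (x,y,z,a), a = world angle of the tool's x axis"""
    s=manip.read_state(); R0=R.from_quat(np.roll(s["eef_rot"],-1)); p=np.array(s["tool_pos"])
    print("now",round(s["clock"],2),p.round(4),"gap",round(s["finger_gap"],4),"F",np.round(s["ft_force"],1),"q",np.round(s["q"],2))
    for x,y,z,a in targets:
        Rt=R.from_matrix(np.array([[np.cos(a),np.sin(a),0],[np.sin(a),-np.cos(a),0],[0,0,-1]]))
        print((R0.inv()*Rt).as_rotvec().round(4)/1.5, (R0.inv().apply(np.array([x,y,z])-p)/.5).round(4))
E
python3 - <<'E'
from h import *
np.set_printoptions(precision=4,suppress=True)
S,D=__import__("pickle").load(open("p0.pkl","rb"))
T=lambda a,b: print(*tri([ray(S,np.array(a)/[640,400]),ray(D,np.array(b)/[640,400])]))
T([296.2,256.6],[297.8,163.4]);T([312.9,246.6],[293.4,172.6]);T([329.3,236.8],[289,182.6])
go((.25,-.35,.38,.9),(.33,-.15,.38,1.4))
E
```

```text
[ 0.5899 -0.1167  0.1672] [0.0006035527859302428, 0.0006035527859301054]
[ 0.5878 -0.0666  0.1672] [0.00023419183202198882, 0.00023419183202196355]
[ 0.5852 -0.0164  0.1671] [0.00040337985037699434, 0.0004033798503768677]
now 1.95 [ 0.1756 -0.5998  0.2146] gap 0.092 F [-0.5  0.8  0.5] q [-1.29  0.35  1.63  0.    1.16 -0.  ]
[-0.0001 -0.     -0.4101] [ 0.2832 -0.4377 -0.3308]
[-0.     -0.     -0.7435] [ 0.5491 -0.7766 -0.3308]
```

Request:
step_arm(rows=[0, 0, 0, 0, 0, -0.33, 1, 0, 0, -0.41, 0.283, -0.438, -0.33, 1, 0, 0, -0.41, 0.283, -0.438, -0.33, 1, 0, 0, -0.41, 0.283, -0.438, -0.33, 1, 0, 0, -0.41, 0.283, -0.438, -0.33, 1, 0, 0, -0.744, 0.549, -0.777, -0.33, 1, 0, 0, -0.744, 0.549, -0.777, -0.33, 1, 0, 0, -0.744, 0.549, -0.777, -0.33, 1, 0, 0, -0.744, 0.549, -0.777, -0.33, 1, 0, 0, -0.744, 0.549, -0.777, -0.33, 1, 0, 0, -0.744, 0.549, -0.777, -0.33, 1, 0, 0, -0.744, 0.549, -0.777, -0.33, 1])

```text
clock: 3.15
tool_pos: [0.3315, -0.1456, 0.3806]
eef_rot: [0.001, 0.762, 0.647, 0.001]
ft_force: [-0.4, -0.7, -0.1]
finger_gap: 0.0916
grasp_force: 0.0
```

Run:
```python
from h import *
np.set_printoptions(precision=4,suppress=True)
go((.41,.25,.33,1.697))
```

```text
now 3.15 [ 0.3315 -0.1456  0.3806] gap 0.0916 F [-0.4 -0.7 -0.1] q [-0.42 -0.22  1.89  0.    1.47 -0.26]
[ 0.0017 -0.0006 -0.193 ] [0.806  0.0262 0.1022]
```

Request:
step_arm(rows=[0, 0, -0.193, 0.806, 0.026, 0.1, 1, 0, 0, -0.193, 0.806, 0.026, 0.1, 1, 0, 0, -0.193, 0.806, 0.026, 0.1, 1, 0, 0, -0.193, 0.806, 0.026, 0.1, 1, 0, 0, -0.193, 0.806, 0.026, 0.1, 1, 0, 0, -0.193, 0.806, 0.026, 0.1, 1, 0, 0, -0.193, 0.806, 0.026, 0.1, 1, 0, 0, -0.193, 0.806, 0.026, 0.1, 1, 0, 0, -0.193, 0.806, 0.026, 0.1, 1, 0, 0, -0.193, 0.806, 0.026, 0.1, 1])

```text
clock: 4.15
tool_pos: [0.411, 0.2454, 0.3288]
eef_rot: [-0.0, 0.663, 0.749, -0.001]
ft_force: [-0.5, -0.7, 0.6]
finger_gap: 0.092
grasp_force: 0.0
```

Run:
```python
from h import *
np.set_printoptions(precision=4,suppress=True)
p=optics.get_image("wrist"); save(p,"e")
for d in optics.place_of("crown_top",p)[:3]: print(d["score"],np.array(d["xy"])*[640,400],at_z(p,d["xy"],.147))
for d in optics.trace("ear_defenders",p)[:3]: print(d["score"],np.array(d["xy"])*[640,400],cv2.boundingRect(cv2.findNonZero(d["pixels"].astype(np.uint8))))
x,y,w=.4418,.2889,.1257
for X in [(0,0,.147),(.011,.03,.14),(.03,.077,.0),(-.03,.077,0),(.03,-.077,0),(-.03,-.077,0)]:
  print(proj(p,[x+np.cos(w)*X[0]-np.sin(w)*X[1],y+np.sin(w)*X[0]+np.cos(w)*X[1],X[2]]))
go((.4418,.2889,.2,1.697))
```

```text
0.88 [242.88 142.92] [0.326  0.2783 0.147 ]
0.79 [354.112 142.   ] [0.442  0.2934 0.147 ]
0.86 [349.632 135.6  ] (323, 78, 50, 121)
0.8 [246.4 140. ] (208, 107, 91, 67)
0.54 [242.176 379.12 ] (227, 371, 30, 17)
[[353.3331 146.31  ]]
[[363.7246 117.0104]]
[[365.3762  83.098 ]]
[[323.4864  83.1146]]
[[362.4358 188.182 ]]
[[323.4953 188.2622]]
now 4.3 [0.411  0.2436 0.3298] gap 0.0923 F [-0.6 -0.2  0.3] q [ 0.53  0.02  1.79 -0.    1.33  0.41]
[ 0.0001  0.0003 -0.0053] [0.0829 0.0718 0.2595]
```

View pics/e.png

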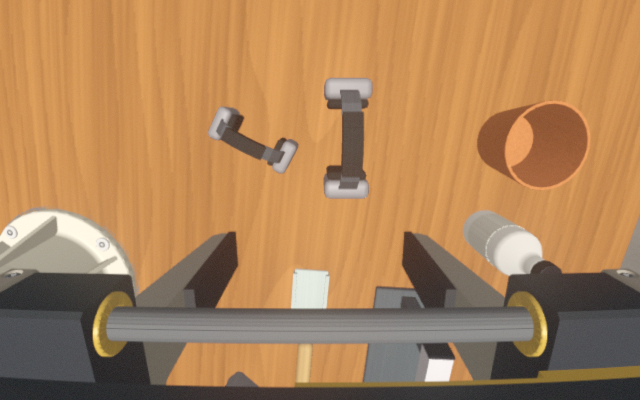

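The wrist view shows C with its cups at (348,90) and (346,188) and its pad at (352,140), aligned with the tool. The small look-alike is at (250,140), and my pose prediction matches within a few pixels. I'll move over C and descend.

Run:
```python
from h import *
np.set_printoptions(precision=4,suppress=True)
go((.442,.2925,.18,1.697),(.442,.2925,.134,1.697))
```

```text
now 4.3 [0.411  0.2436 0.3298] gap 0.0923 F [-0.6 -0.2  0.3] q [ 0.53  0.02  1.79 -0.    1.33  0.41]
[ 0.0001  0.0003 -0.0053] [0.09   0.0731 0.2995]
[ 0.0001  0.0003 -0.0053] [0.0901 0.0731 0.3915]
```

Request:
step_arm(rows=[0, 0, -0.005, 0.09, 0.073, 0, 1, 0, 0, -0.005, 0.09, 0.073, 0.1, 1, 0, 0, -0.005, 0.09, 0.073, 0.2, 1, 0, 0, -0.005, 0.09, 0.073, 0.3, 1, 0, 0, -0.005, 0.09, 0.073, 0.34, 1, 0, 0, -0.005, 0.09, 0.073, 0.37, 1, 0, 0, -0.005, 0.09, 0.073, 0.39, 1, 0, 0, -0.005, 0.09, 0.073, 0.39, 1], force=20)

```text
clock: 5.1
tool_pos: [0.4416, 0.2928, 0.1341]
eef_rot: [-0.0, 0.661, 0.75, -0.001]
ft_force: [-0.7, -0.4, -0.3]
finger_gap: 0.0918
grasp_force: 0.0
```

Run:
```python
from h import *
np.set_printoptions(precision=4,suppress=True)
p=optics.get_image("side"); print(proj(p,manip.read_state()["tool_pos"]))
cv2.imwrite("pics/f.png",cv2.cvtColor(cv2.resize(p["frame"][220:390,230:430],None,fx=3,fy=3),cv2.COLOR_RGB2BGR))
go((.442,.2925,.134,1.697))
```

```text
[[320.8381 294.2137]]
now 5.15 [0.4421 0.2933 0.135 ] gap 0.0916 F [ 0.8  0.1 -0.1] q [ 0.58  0.3   1.91 -0.    0.93  0.46]
[ 0.0001  0.     -0.0003] [-0.0016 -0.0004  0.002 ]
```

View pics/f.png

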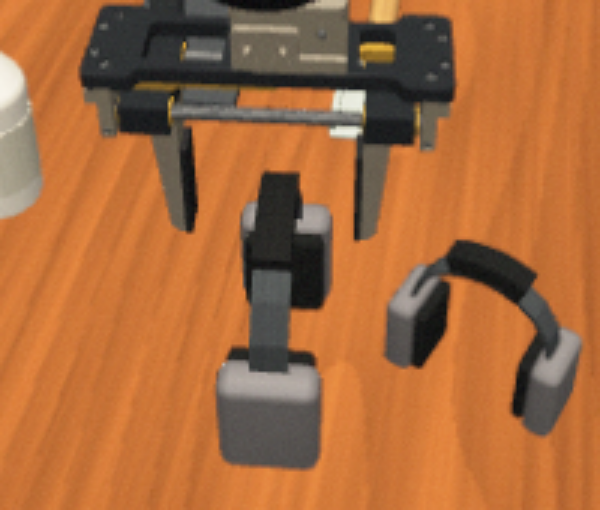

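The pad sits midway between the fingertips, with the tips at about (185,230) and (365,238) in the crop. I'll close the gripper and lift.

Request:
step_arm(rows=[0, 0, 0, 0, 0, 0, -1, 0, 0, 0, 0, 0, 0, -1, 0, 0, 0, 0, 0, 0, -1, 0, 0, 0, 0, 0, 0, -1, 0, 0, 0, 0, 0, 0, -1, 0, 0, 0, 0, 0, 0, -1, 0, 0, 0, 0, 0, 0, -1, 0, 0, 0, 0, 0, 0, -1], force=20)

```text
clock: 5.95
tool_pos: [0.4417, 0.2942, 0.1345]
eef_rot: [-0.0, 0.661, 0.751, -0.0]
ft_force: [0.3, 0.0, 0.3]
finger_gap: 0.0303
grasp_force: 0.0
```

Run:
```python
from h import *
np.set_printoptions(precision=4,suppress=True)
print(manip.read_state()["grasp_force"])
go((.442,.2925,.385,1.697),(.47,.05,.385,1.65))
```

```text
0.0
now 5.95 [0.4417 0.2942 0.1345] gap 0.0303 F [0.3 0.  0.3] q [ 0.58  0.3   1.91 -0.    0.93  0.46]
[-0.0001  0.0001  0.0006] [-0.0034  0.0001 -0.5009]
[-0.0001  0.0001  0.0319] [-0.4916 -0.0058 -0.5009]
```

Still closing (gap 30 mm), so I'll give it more time.

Request:
step_arm(rows=[0, 0, 0, 0, 0, 0, -1, 0, 0, 0, 0, 0, 0, -1, 0, 0, 0, 0, 0, 0, -1, 0, 0, 0, 0, 0, 0, -1, 0, 0, 0, 0, 0, 0, -1], force=20)

```text
clock: 6.45
tool_pos: [0.4417, 0.2941, 0.1345]
eef_rot: [-0.0, 0.661, 0.751, -0.0]
ft_force: [-0.3, 0.1, -1.3]
finger_gap: 0.0218
grasp_force: 20.0
```

Request:
step_arm(rows=[0, 0, 0, 0, 0, -0.03, -1, 0, 0, 0, 0, 0, -0.08, -1, 0, 0, 0, 0, 0, -0.15, -1, 0, 0, 0, 0, 0, -0.22, -1, 0, 0, 0, 0, 0, -0.29, -1, 0, 0, 0, 0, 0, -0.36, -1, 0, 0, 0, 0, 0, -0.43, -1, 0, 0, 0, 0, 0, -0.48, -1, 0, 0, 0, 0, 0, -0.5, -1, 0, 0, 0, 0, 0, -0.5, -1])

```text
clock: 7.45
tool_pos: [0.4421, 0.2944, 0.3853]
eef_rot: [0.0, 0.661, 0.751, 0.001]
ft_force: [-0.4, 1.0, -2.4]
finger_gap: 0.0219
grasp_force: 20.0
```

Run:
```python
from h import *
np.set_printoptions(precision=4,suppress=True)
go((.47,.1,.385,1.66),(.487,-.1,.385,1.617))
```

```text
now 7.45 [0.4421 0.2944 0.3853] gap 0.0219 F [-0.4  1.  -2.4] q [ 0.58  0.08  1.61 -0.    1.45  0.46]
[ 0.0011 -0.0005  0.0252] [-0.3927  0.0061  0.0003]
[ 0.0011 -0.0005  0.0539] [-0.7938 -0.0108  0.    ]
```

Request:
step_arm(rows=[0, 0, 0.002, -0.03, 0, 0, -1, 0, 0, 0.007, -0.1, 0, 0, -1, 0, 0, 0.012, -0.18, 0, 0, -1, 0, 0, 0.018, -0.26, 0, 0, -1, 0, 0, 0.023, -0.35, 0, 0, -1, 0, 0, 0.03, -0.44, 0, 0, -1, 0, 0, 0.036, -0.53, -0.003, 0, -1, 0, 0, 0.042, -0.62, -0.006, 0, -1, 0, 0, 0.047, -0.7, -0.008, 0, -1, 0, 0, 0.05, -0.76, -0.01, 0, -1, 0, 0, 0.054, -0.79, -0.011, 0, -1, 0, 0, 0.054, -0.794, -0.011, 0, -1])

```text
clock: 8.65
tool_pos: [0.4857, -0.1019, 0.3831]
eef_rot: [-0.001, 0.692, 0.722, -0.001]
ft_force: [-0.0, 0.8, -2.1]
finger_gap: 0.0219
grasp_force: 20.0
```

Run:
```python
from h import *
np.set_printoptions(precision=4,suppress=True)
c,s=np.cos(.0465),np.sin(.0465)
o=np.array([.592,-.166]); hp=o-.103*np.array([c,s]); print(hp)
S=optics.get_image("scene");D=optics.get_image("side")
for t in ("crown_top","hang_point"):
  for n,p in(("S",S),("D",D)):
    for d in optics.place_of(t,p)[:4]: print(t,n,round(d["score"],2),np.array(d["xy"])*[640,400])
tp=manip.read_state()["tool_pos"]; print(proj(S,tp+[0,0,.013]),proj(D,tp+[0,0,.013]),proj(S,[*hp,.164]),proj(D,[*hp,.164]))
a=cv2.resize(S["frame"][130:330,150:400],None,fx=1.6,fy=1.6);b=cv2.resize(D["frame"][40:240,220:470],None,fx=1.6,fy=1.6)
cv2.imwrite("pics/g.png",cv2.cvtColor(np.hstack([a,b]),cv2.COLOR_RGB2BGR))
go((*hp,.385,1.617),(*hp,.19,1.617))
```

```text
[ 0.4891 -0.1708]
crown_top S 0.91 [193.28 182.68]
crown_top S 0.78 [360.768 136.2  ]
crown_top S 0.75 [271.104 165.6  ]
crown_top S 0.71 [270.72 176.68]
crown_top D 0.96 [334.016  77.2  ]
crown_top D 0.66 [427.2 142.2]
hang_point S 0.65 [257.408 238.32 ]
hang_point D 0.55 [337.792 159.88 ]
[[273.7756 169.1822]] [[335.5173  78.3235]] [[258.7169 236.5339]] [[339.2165 158.3306]]
now 8.95 [ 0.4865 -0.0992  0.3845] gap 0.022 F [ 0.7  0.6 -2.3] q [-0.2   0.02  1.67  0.    1.45 -0.25]
[-0.     -0.0002  0.0009] [-0.1433 -0.0017 -0.001 ]
[-0.     -0.0002  0.0009] [-0.1434 -0.0017  0.389 ]
```

View pics/g.png

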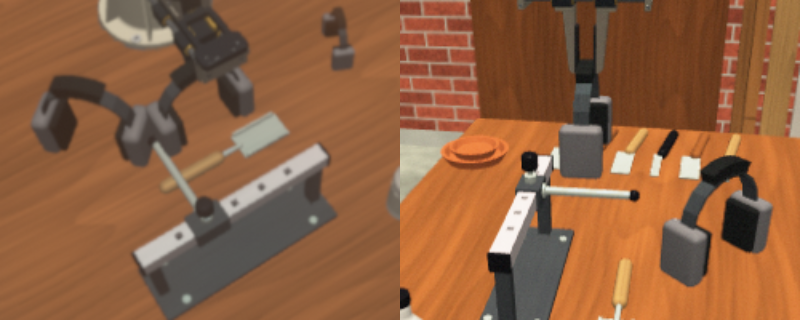

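The ear defenders hang straight in the grip and the arm beyond is clear. I'll go above the hang point and descend to just above contact.

Request:
step_arm(rows=[0, 0, 0.001, -0.03, -0.002, 0, -1, 0, 0, 0.001, -0.08, -0.002, 0, -1, 0, 0, 0.001, -0.125, -0.002, 0, -1, 0, 0, 0.001, -0.143, -0.002, 0, -1, 0, 0, 0.001, -0.143, -0.002, 0.03, -1, 0, 0, 0.001, -0.143, -0.002, 0.09, -1, 0, 0, 0.001, -0.143, -0.002, 0.16, -1, 0, 0, 0.001, -0.143, -0.002, 0.23, -1, 0, 0, 0.001, -0.143, -0.002, 0.3, -1, 0, 0, 0.001, -0.143, -0.002, 0.35, -1, 0, 0, 0.001, -0.143, -0.002, 0.38, -1, 0, 0, 0.001, -0.143, -0.002, 0.39, -1])

```text
clock: 10.15
tool_pos: [0.4879, -0.1712, 0.1879]
eef_rot: [-0.001, 0.691, 0.723, -0.001]
ft_force: [-0.5, 0.1, -2.4]
finger_gap: 0.0216
grasp_force: 20.0
```

Run:
```python
from h import *
np.set_printoptions(precision=4,suppress=True)
D=optics.get_image("side");S=optics.get_image("scene")
a=cv2.resize(S["frame"][150:300,180:350],None,fx=2.3,fy=2.3);b=cv2.resize(D["frame"][90:240,250:420],None,fx=2.3,fy=2.3)
cv2.imwrite("pics/i.png",cv2.cvtColor(np.hstack([a,b]),cv2.COLOR_RGB2BGR))
go((.4891,-.1708,.172,1.617),(.4891,-.1708,.169,1.617))
```

```text
now 10.25 [ 0.4887 -0.1716  0.1893] gap 0.022 F [ 0.2  0.4 -1.2] q [-0.34  0.22  1.89  0.    1.04 -0.39]
[-0.0005 -0.0003 -0.001 ] [0.0016 0.0009 0.0346]
[-0.0005 -0.0003 -0.001 ] [0.0016 0.0009 0.0406]
```

View pics/i.png

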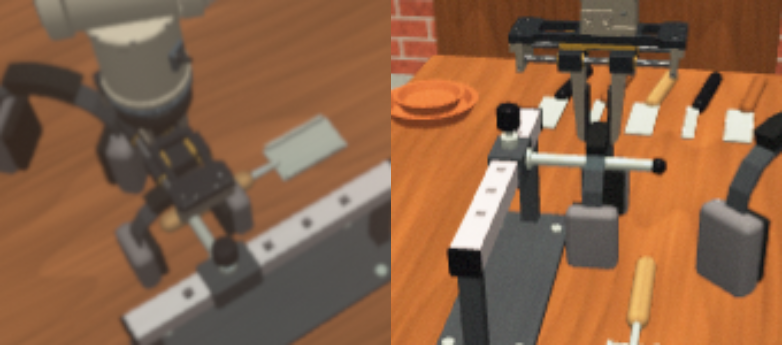

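The headband is astride the arm, with a cup either side and the knob clear at (228,250) and (507,117) in the crop. I'll lower gently.

Request:
step_arm(rows=[0, 0, 0, 0, 0, 0.01, -1, 0, 0, 0, 0, 0, 0.02, -1, 0, 0, 0, 0, 0, 0.028, -1, 0, 0, 0, 0, 0, 0.033, -1, 0, 0, 0, 0, 0, 0.033, -1])

```text
clock: 10.75
tool_pos: [0.4887, -0.1717, 0.1728]
eef_rot: [-0.0, 0.691, 0.723, -0.0]
ft_force: [-0.3, -0.6, -1.9]
finger_gap: 0.0218
grasp_force: 20.0
```

Request:
step_arm(rows=[0, 0, 0, 0, 0, 0.002, -1, 0, 0, 0, 0, 0, 0.004, -1, 0, 0, 0, 0, 0, 0.004, -1])

```text
clock: 11.05
tool_pos: [0.489, -0.1719, 0.1713]
eef_rot: [0.0, 0.691, 0.723, 0.0]
ft_force: [-0.6, 0.5, -0.5]
finger_gap: 0.022
grasp_force: 20.0
```

Contact has taken up the weight. I'll release and rise.

Request:
step_arm(rows=[0, 0, 0, 0, 0, 0.001, -0.4, 0, 0, 0, 0, 0, 0.001, -0.3, 0, 0, 0, 0, 0, 0.001, -0.1, 0, 0, 0, 0, 0, 0.001, 0, 0, 0, 0, 0, 0, 0.001, 0, 0, 0, 0, 0, 0, 0.001, 0, 0, 0, 0, 0, 0, -0.02, 0, 0, 0, 0, 0, 0, -0.06, 0, 0, 0, 0, 0, 0, -0.12, 0, 0, 0, 0, 0, 0, -0.19, 0, 0, 0, 0, 0, 0, -0.24, 0, 0, 0, 0, 0, 0, -0.24, 0])

```text
clock: 12.25
tool_pos: [0.4908, -0.1725, 0.2956]
eef_rot: [0.003, 0.691, 0.723, 0.001]
ft_force: [0.7, 0.3, -0.3]
finger_gap: 0.046
grasp_force: 0.0
```

Run:
```python
from h import *
np.set_printoptions(precision=4,suppress=True)
D=optics.get_image("side");S=optics.get_image("scene");W=optics.get_image("wrist")
a=cv2.resize(W["frame"],None,fx=.8,fy=.8)[:320];b=cv2.resize(D["frame"][90:250,260:400],None,fx=2,fy=2)
cv2.imwrite("pics/j.png",cv2.cvtColor(np.hstack([a,b]),cv2.COLOR_RGB2BGR))
for n,p in(("S",S),("D",D),("W",W)):
    for t in ("knob_middle","next_hole"):
      for d in optics.place_of(t,p)[:2]: print(t,n,round(d["score"],2),np.array(d["xy"])*[640,400],at_z(p,d["xy"],.209 if t[0]=="k" else .167))
    print(n,"exp",proj(p,[[.592,-.166,.209],[.590,-.1165,.167]]).tolist())
go((.592,-.166,.29,1.617),(.592,-.166,.192,1.617))
```

```text
knob_middle S 0.61 [273.728 259.52 ] [ 0.5882 -0.1739  0.209 ]
next_hole S 0.79 [295.424 254.   ] [ 0.5831 -0.1145  0.167 ]
S exp [[277.40466073026107, 259.18815064096134], [296.0843033237081, 256.48920467781284]]
knob_middle D 0.44 [301.184 141.52 ] [ 0.5901 -0.1629  0.209 ]
next_hole D 0.71 [297.216 159.48 ] [ 0.5969 -0.1394  0.167 ]
D exp [[300.78235263454525, 140.99942863812652], [297.5436824520484, 163.5896535967741]]
knob_middle W 0.74 [451.328 206.48 ] [ 0.5945 -0.1659  0.209 ]
next_hole W 0.62 [437.12 140.8 ] [ 0.5912 -0.1174  0.167 ]
W exp [[448.1779113189149, 206.4995249215551], [435.90630809130016, 139.7185111715861]]
now 12.7 [ 0.4885 -0.1717  0.2903] gap 0.0459 F [ 0.4 -0.4 -0.1] q [-0.34  0.12  1.77  0.    1.26 -0.39]
[-0.0009 -0.0003 -0.0011] [0.0022 0.2072 0.0004]
[-0.0009 -0.0003 -0.0011] [0.0021 0.2075 0.1964]
```

View pics/j.png

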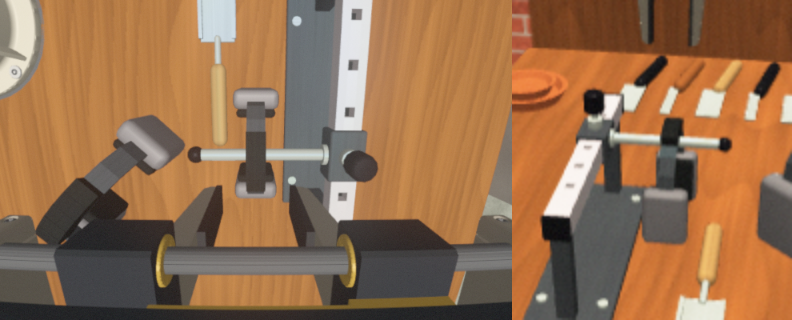

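The ear defenders hang freely on the arm, with the pad at (255,150) in the wrist panel and the cups either side. The knob is where I expected, so I'll go to it and descend around it.

Request:
step_arm(rows=[0, 0, 0, 0.002, 0.05, 0, 0.4, 0, 0, 0, 0.002, 0.12, 0, 0.4, 0, 0, 0, 0.002, 0.18, 0, 0.4, 0, 0, 0, 0.002, 0.207, 0, 0.4, 0, 0, 0, 0.002, 0.207, 0, 0.4, 0, 0, 0, 0.002, 0.207, 0.04, 0.4, 0, 0, 0, 0.002, 0.207, 0.09, 0.4, 0, 0, 0, 0.002, 0.207, 0.14, 0.4, 0, 0, 0, 0.002, 0.207, 0.17, 0.4, 0, 0, 0, 0.002, 0.207, 0.19, 0.4, 0, 0, 0, 0.002, 0.207, 0.194, 0.4, 0, 0, 0, 0.002, 0.207, 0.194, 0.4], force=40)

```text
clock: 13.9
tool_pos: [0.5923, -0.1663, 0.1946]
eef_rot: [0.0, 0.691, 0.723, 0.0]
ft_force: [0.3, 0.7, 0.2]
finger_gap: 0.064
grasp_force: 0.0
```

Run:
```python
from h import *
np.set_printoptions(precision=4,suppress=True)
D=optics.get_image("side")
tp=manip.read_state()["tool_pos"]; print(proj(D,[tp,[.592,-.166,.209],[.592,-.166,.223]]))
b=cv2.resize(D["frame"][80:200,240:400],None,fx=4,fy=4)
cv2.imwrite("pics/k.png",cv2.cvtColor(b,cv2.COLOR_RGB2BGR))
go((.592,-.166,.193,1.617))
```

```text
[[300.8234 145.7434]
 [300.7824 140.9994]
 [300.5431 136.1163]]
now 13.95 [ 0.5926 -0.1664  0.195 ] gap 0.0642 F [-0.3 -0.6  0.8] q [-0.28  0.36  1.67 -0.    1.11 -0.32]
[ 0.0007  0.0003 -0.0011] [ 0.0008 -0.0012  0.004 ]
```

View pics/k.png

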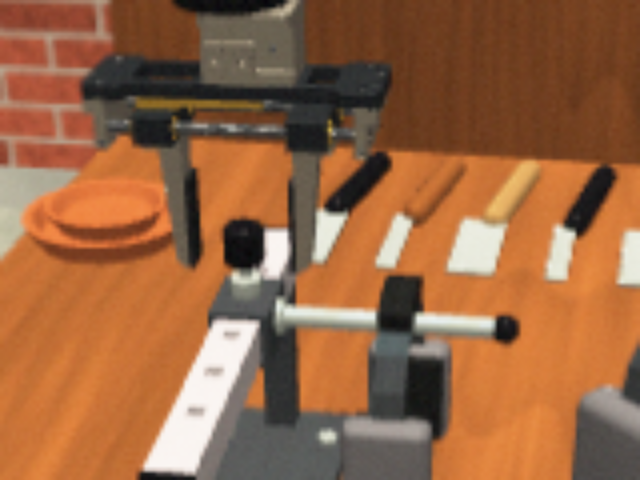

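The knob is centred between the fingers with the tips level with its underside. I'll grip it.

Request:
step_arm(rows=[0, 0, 0, 0, 0, 0, -1, 0, 0, 0, 0, 0, 0, -1, 0, 0, 0, 0, 0, 0, -1, 0, 0, 0, 0, 0, 0, -1, 0, 0, 0, 0, 0, 0, -1, 0, 0, 0, 0, 0, 0, -1, 0, 0, 0, 0, 0, 0, -1, 0, 0, 0, 0, 0, 0, -1, 0, 0, 0, 0, 0, 0, -1], force=40)

```text
clock: 14.85
tool_pos: [0.5928, -0.1662, 0.1943]
eef_rot: [0.0, 0.691, 0.723, 0.0]
ft_force: [5.1, 1.8, 0.8]
finger_gap: 0.0267
grasp_force: 40.0
```

Request:
step_arm(rows=[0, 0, 0, 0, 0.001, -0.006, -1, 0, 0, 0, 0, 0.002, -0.013, -1, 0, 0, 0, 0, 0.002, -0.02, -1, 0, 0, 0, 0, 0.002, -0.027, -1, 0, 0, 0, 0, 0.002, -0.029, -1, 0, 0, 0, 0, 0.002, -0.029, -1, 0, 0, 0, 0, 0.002, -0.029, -1])

```text
clock: 15.55
tool_pos: [0.5928, -0.1662, 0.2082]
eef_rot: [-0.0, 0.691, 0.723, -0.0]
ft_force: [2.8, -1.1, -7.3]
finger_gap: 0.027
grasp_force: 40.0
```

Run:
```python
from h import *
np.set_printoptions(precision=4,suppress=True)
D=optics.get_image("side");tp=manip.read_state()["tool_pos"]
for d in optics.place_of("knob_middle",D)[:2]: print(d["score"],np.array(d["xy"])*[640,400])
print(proj(D,[tp+[0,0,.0145],tp+[0,0,0]]))
go((.5904,-.1164,.2083,1.617))
```

```text
0.42 [298.688 138.6  ]
[[300.2496 136.176 ]
 [300.4993 141.2298]]
now 15.65 [ 0.5929 -0.1662  0.2082] gap 0.0269 F [ 2.  -0.7 -6.7] q [-0.28  0.35  1.66 -0.    1.14 -0.32]
[-0.0006 -0.0001 -0.0011] [ 0.0996 -0.0005 -0.0002]
```

The plunger lifts as expected: about 7 N at about 0.019. I'll slide 50 mm along stand +y, which is tool x.

Request:
step_arm(rows=[0, 0, 0, 0.008, 0, 0, -1, 0, 0, 0, 0.02, 0, 0, -1, 0, 0, 0, 0.034, 0, 0, -1, 0, 0, 0, 0.048, 0, 0, -1, 0, 0, 0, 0.062, 0, 0, -1, 0, 0, 0, 0.076, 0, 0, -1, 0, 0, 0, 0.088, 0, 0, -1, 0, 0, 0, 0.096, 0, 0, -1, 0, 0, 0, 0.1, 0, 0, -1, 0, 0, 0, 0.1, 0, 0, -1, 0, 0, 0, 0.1, 0, 0, -1])

```text
clock: 16.75
tool_pos: [0.5906, -0.116, 0.2084]
eef_rot: [-0.001, 0.691, 0.723, -0.0]
ft_force: [-3.7, 0.9, -6.6]
finger_gap: 0.027
grasp_force: 40.0
```

Run:
```python
from h import *
np.set_printoptions(precision=4,suppress=True)
go((.5904,-.1164,.2083,1.617),(.5904,-.1164,.190,1.617))
```

```text
now 16.75 [ 0.5906 -0.116   0.2084] gap 0.027 F [-3.7  0.9 -6.6] q [-0.2   0.32  1.69  0.    1.13 -0.24]
[-0.0006 -0.0004 -0.0011] [-0.0009 -0.0004  0.0002]
[-0.0006 -0.0004 -0.0011] [-0.0009 -0.0004  0.0368]
```

Request:
step_arm(rows=[0, 0, 0, -0.001, -0.001, 0.006, -1, 0, 0, 0, -0.001, -0.001, 0.012, -1, 0, 0, 0, -0.001, -0.001, 0.018, -1, 0, 0, 0, -0.001, -0.001, 0.024, -1, 0, 0, 0, -0.001, -0.001, 0.028, -1, 0, 0, 0, -0.001, -0.001, 0.028, -1])

```text
clock: 17.35
tool_pos: [0.5906, -0.1169, 0.1946]
eef_rot: [0.0, 0.691, 0.723, 0.0]
ft_force: [-3.8, 0.1, -0.4]
finger_gap: 0.027
grasp_force: 40.0
```

The pin has entered the hole: no upward push at the same height as when it rested originally. Now I'll push it home.

Request:
step_arm(rows=[0, 0, 0, 0, 0, 0.003, -1, 0, 0, 0, 0, 0, 0.006, -1, 0, 0, 0, 0, 0, 0.009, -1, 0, 0, 0, 0, 0, 0.011, -1, 0, 0, 0, 0, 0, 0.011, -1])

```text
clock: 17.85
tool_pos: [0.5907, -0.1169, 0.1892]
eef_rot: [0.0, 0.691, 0.723, 0.0]
ft_force: [-4.3, -1.0, 2.3]
finger_gap: 0.0275
grasp_force: 40.0
```

Request:
step_arm(rows=[0, 0, 0, 0, 0, 0.001, -1, 0, 0, 0, 0, 0, 0.002, -1, 0, 0, 0, 0, 0, 0.002, -1, 0, 0, 0, 0, 0, 0.002, -1])

```text
clock: 18.25
tool_pos: [0.5907, -0.1168, 0.1888]
eef_rot: [0.0, 0.691, 0.723, 0.0]
ft_force: [-5.5, -0.2, 7.4]
finger_gap: 0.0268
grasp_force: 40.0
```

Request:
step_arm(rows=[0, 0, 0, 0, 0, 0.002, -1, 0, 0, 0, 0, 0, 0.002, -1, 0, 0, 0, 0, 0, 0.002, -1, 0, 0, 0, 0, 0, 0.002, -1])

```text
clock: 18.65
tool_pos: [0.5908, -0.1169, 0.1887]
eef_rot: [0.0, 0.691, 0.723, 0.0]
ft_force: [-8.1, -0.0, 15.1]
finger_gap: 0.027
grasp_force: 40.0
```

Run:
```python
from h import *
np.set_printoptions(precision=4,suppress=True)
D=optics.get_image("side")
S=optics.get_image("scene")
a=cv2.resize(S["frame"][150:310,180:360],None,fx=2.2,fy=2.2);b=cv2.resize(D["frame"][80:240,240:420],None,fx=2.2,fy=2.2)
cv2.imwrite("pics/l.png",cv2.cvtColor(np.hstack([a,b]),cv2.COLOR_RGB2BGR))
go()
```

```text
now 18.75 [ 0.5907 -0.1169  0.1887] gap 0.0268 F [-7.6  0.4 14.6] q [-0.2   0.34  1.71 -0.    1.09 -0.24]
```

View pics/l.png

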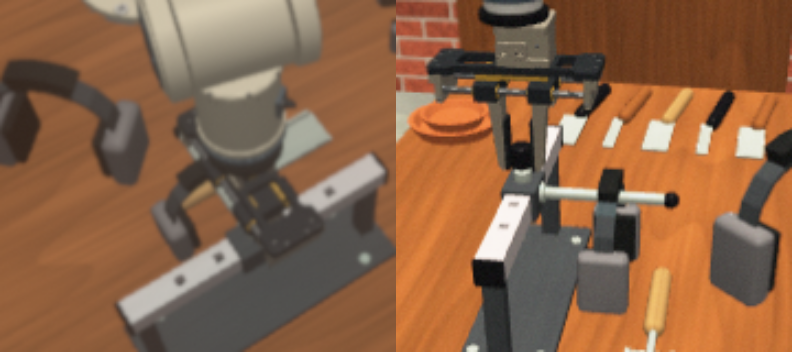

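The sleeve sits at hole 0, with two free holes on each side of it. The ear defenders hang free, and the pin is held against its stop at about 15 N. I'll hand it in.

```bash
python3 -c "from station import manip; print(manip.job_done())"
```

```text
the job is handed in; nothing more can be done
None
```

The ear defenders hang free on the arm, the sleeve is in the next hole to the left, and the gripper is holding the pin home at about 15 N; I handed the job in at about 19 s, and no verdict was returned.

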